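Open the sprung guard of a valve-body tester by its two-button release

ROBOT

A 7-joint arm with a two-finger parallel gripper is mounted at the origin on the work surface. World frame = base frame: x ahead of the robot, y to its left, z up, the work surface at z = 0. Lengths are in m, angles in rad, forces in N, time in s.
With the tool pointing down it reaches from about 0.425 to 0.875 m from the base axis. Payload 4.7 kg.
Tool frame: the origin (TCP) lies midway between the tips of the shut fingers; the grasp point (between the pads) lies 19 mm behind it; z points along the fingers, y is the direction in which the jaws open and shut (so a half turn about z gives the same grasp; the last joint's range is limited). The gripper opens to 85 mm and grips with 20 to 120 N. Pads are 22 mm wide; open, the fingers measure 114 mm over their backs; the gripper's body (76 mm by 85 mm) begins 54 mm behind the grasp point. The pads swing forward as they close: fully open they stand 13 mm farther back than shut.
Start: joints at [-1.126, 0.321, -0.07, 1.45, 0.023, 1.371, -0.057], TCP at [0.271, 0.591, 0.231] pointing down, gripper open.
Joint ranges: [-2.86, 2.86], [-0.3, 2.09], [-1.38, 1.24], [0.06, 2.45], [-1.56, 4.7], [0.09, 2.05], [-2.69, 2.69]. Speed limits (rad/s): [2.57, 2.57, 3.14, 3.14, 3.14, 3.14, 3.14].

INTERFACE

Orientations are given as a rotation vector (axis times angle).
In Python, from workcell import monitor, snapshot, get_calibration, robot gives the robot as it stands.
- The arm moves only by the tool carry_out, never from a script. Its argument "moves" is a list of rows, each an object of numbers: "gripper": the closure, from 0 (fully open) to 1 (shut); "dx", "dy", "dz": the shift along the tool's x, y, z in m; "turn": the turn about the tool's z in rad. In form: [{"gripper": .., "dx": .., "dy": .., "dz": .., "turn": ..}, ...]. A call has 1 to 8 rows; each row is the pose to reach, as a shift and turn from the pose measured when the call began, along the tool's axes at that moment; what a row does not reach only later rows make up. A row lasts 1/8 s, in which the tool goes at most 62.5 mm and 10.7 degrees, less where a joint would pass 70% of its speed; a pose out of reach is approached as far as the arm can. A call with a gripper value outside its range is refused whole. The fingers move at their own pace and stop on an object; the grip force is fixed at half the most. Time passes only in rows, so rows that repeat a pose let the fingers close. It gives the time, the measured TCP pose, the force and the opening at its end, in the units of the state.
- monitor.get_state(): the state, without advancing time (a new reading comes with each control period).
- snapshot(name): name is "scene" or "side" or "wrist"; returns the picture (400x640x3 uint8, blue, green, red); there is no depth.
- get_calibration(name): a dict with "vfov" (degrees; the focal length in pixels is half the picture's height over the tangent of half this angle, whatever the lens; pixels are square), "cx", "cy" (the principal point, pixels), "xyz" and "orientation" of the camera in the world. Camera axes: x right, y down, z forward; pixel columns grow to the right and rows downward; lengths in m; the calibration is good to about 2 mm. A picture is of the moment at which its call begins: read the wrist's pose just before it. get_calibration takes no time and is no camera call; for the wrist camera it gives the pose at the moment of the call.
- robot.finish_job(): hands the job in, once; it reports no verdict.
The state is a dict: "clock": time; "joints": joint angles; "joint_velocities": joint speeds; "joint_torque": joint torques, N m; "position": TCP position; "tcp_rot": TCP orientation; "wrist_force": force on the tool from outside, world axes, zero at the start; "ft_torque": the same for the moment, N m; "finger_gap": finger opening in m.
Only numpy, scipy, OpenCV 4.12 (cv2) and the standard library are available. Lean on these libraries where they do the work, as an engineer would, in place of code of your own. Each camera call takes 0.05 s, during which the arm holds its last target.

TASK

Open the clear guard of the valve-body tester: press its two blue release buttons down together, one fingertip on each, and keep both held fully down until the guard has swung all the way up by itself. Then let both buttons go and move clear. Do not touch the guard, do not press the red emergency stop, and leave the loose solenoid, gear and oil bottle where they are.

Things in the scene. Friction and masses are not known exactly. Their poses are not given: they have to be found in the camera images.
- tester: grey steel valve-body tester fixed on the bench, turned up to 23 degrees either way, 360 mm wide (y), 365 mm deep (x). Origin on the bench top under the middle between the two blue buttons; x points to its rear, y to its left, z up. Flat front apron 75 mm high from x -60 to +70 mm, with gauge, buttons, emergency stop; behind it the deck, 90 mm high, carries the clear guard
- release_left_top (a point): centre of the top of the left blue release button (tester y = +30 mm; 60 mm between the two centres): flat cap 26 mm across, pressed straight down. Its top is 92 mm above the bench, 17 mm above the apron; fully pressed 86 mm. Steel bezel 34 mm across, 5 mm high. The point moves with the cap; axes as the tester's
- release_right_top (a point): the same for the right blue release button (tester y = -30 mm)
- release_left (a joint): travel of the left release button in m, 0 up, 0.006 fully down; springs back; moves from about 1.5 N, fully down at about 5 N. It draws back one of the guard's two catches, which is free from about 0.0038 on
- release_right (a joint): the same for the right button and the other catch. The guard rises only with both catches drawn back at once; if a button is let go too early, a safety tooth stops the guard at about 0.2 rad and pressing both again frees it
- guard: clear hood in an aluminium frame, 205 mm deep (x), 300 mm wide, 60 mm high (shut, its top is 150 mm above the bench). Origin at the middle of its front lower edge: shut, 80 mm behind the line of the buttons, 90 mm above the bench; axes as the tester's when shut. It turns about a level hinge along its rear lower edge, the front going up and away from the buttons, to 305 mm at most
- guard_front (a point): a point 5 mm above the guard's origin, on its front rail, turning with it. Tilt of its z axis from vertical = opening: 0 shut, 1.15 rad fully open, this point then about 280 mm above the bench. The guard is sprung and damped: once both catches are free it rises by itself, in 4 to 6 s, and stays up
- estop (a joint): travel of the red emergency-stop mushroom in m, 0 up, 0.005 down; leave it alone
- estop_top (a point): centre of the top of the red emergency-stop mushroom, 40 mm across on a yellow box 56 mm square, 113 mm above the bench, 140 mm to the right of the middle between the release buttons
- solenoid: loose solenoid valve lying on the apron to the left of the buttons, about 140 mm from the middle between them: black body 24 mm across with a steel nose, 62 mm long along its x, 30 mm high; origin under it at apron height; leave it alone
- gear: loose steel gear lying flat on the bench beside the tester, 69 mm across, 25 mm high; origin at the centre of its underside; leave it alone
- oil: loose red oil bottle standing on the bench beside the tester, 64 mm across, 150 mm high; origin at the centre of its underside; leave it alone

How it is judged:
By the outcome, as a careful person would: the job done as asked, in the order asked, and still so for the second after the job is handed in, with the robot touching nothing.
It also fails if it takes over 51 s, if anything falls off the work surface, if the arm or the gripper's body presses on something with over 40 N, if the wrist force passes 120 N, or if a joint passes its speed limit or range.

## Working session

There is one attempt and no reset: what is moved stays moved. The work goes in short steps, Python scripts to look and compute and a tool call to move; the robot and the scene stay as the last step left them, time stands still between calls to the robot, and variables do not carry over. Pictures are saved under pics/ and viewed, and the job is handed in when it is done.

Besides the shell and the picture viewer there is one more tool, called after "Request:" as name([rows], argument=value, ...), one row to a line, values as JSON. carry_out: Moves the arm, as the interface text tells. Its arguments: {"type":"object","properties":{"moves":{"type":"array"}},"required":["moves"]}

```bash
mkdir -p pics; ls; python3 - <<'E'
from workcell import monitor, snapshot, get_calibration, robot
import cv2
s=monitor.get_state()
for k in s: print(k,s[k])
for n in("scene","side","wrist"):
    print(n,get_calibration(n)); cv2.imwrite(f"pics/{n}0.png",snapshot(n))
E
```

```text
pics
clock 0.0
joints [-1.12589116  0.32184062 -0.07008185  1.4516934   0.02260446  1.37078798
 -0.05689226]
joint_velocities [ 1.75356894e-04 -9.98960568e-04  6.96341382e-04 -7.78643147e-04
  1.52759950e-03 -5.84322922e-05 -1.69260596e-03]
joint_torque [-4.54904466e-04 -4.93590724e+01 -3.82433776e-01 -3.14337373e+01
  1.29833131e-02  1.15885600e-02  5.06157846e-06]
position [0.27126254 0.59009345 0.23020279]
tcp_rot [-6.71362516e-01 -3.06869702e+00  3.01084946e-03]
wrist_force [ 0.30130163  0.5594124  -0.29926904]
ft_torque [-0.01837773 -0.00897747 -0.01103923]
finger_gap 0.08543253874997075
scene {'vfov': 52.50904056282895, 'cx': 317.6452866046132, 'cy': 201.46503995716265, 'xyz': array([1.25274029, 0.45164239, 0.60517313]), 'orientation': array([-1.16717625, -2.08086994,  1.13340518])}
side {'vfov': 56.3628219718837, 'cx': 317.7335033946489, 'cy': 205.19336093756067, 'xyz': array([ 0.25668497, -0.40769728,  0.62989206]), 'orientation': array([-2.25400321,  0.57396614, -0.2790971 ])}
wrist {'vfov': 59.008080312574556, 'cx': 320.5201838334819, 'cy': 200.05890759684834, 'xyz': array([0.19616229, 0.62362048, 0.37199251]), 'orientation': array([2.4036279 , 1.53994594, 0.25382594])}
```

View pics/scene0.png

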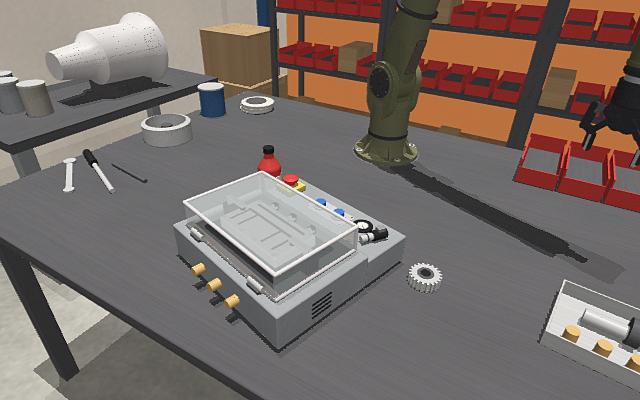

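View pics/side0.png

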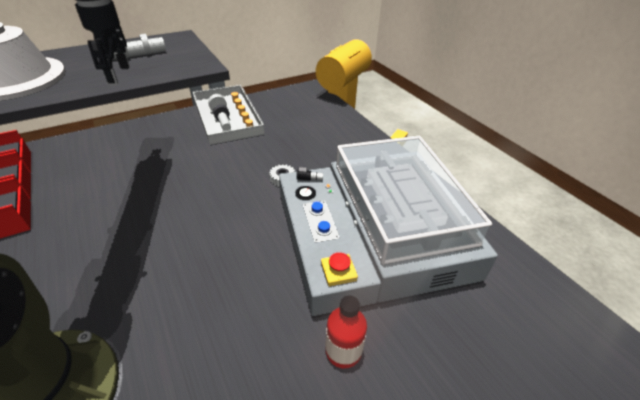

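View pics/wrist0.png

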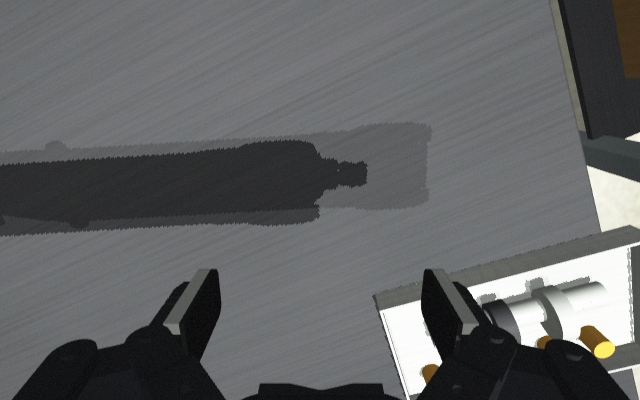

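The side view shows the blue buttons at about (317,207) and (324,227), and the estop at (340,262). In the scene view the buttons are at about (321,203) and (340,213).

```bash
cat > h.py <<'E'
import numpy as np, cv2
from scipy.spatial.transform import Rotation as R
def ray(c,u,v):
    f=200/np.tan(np.radians(c['vfov']/2))
    d=R.from_rotvec(c['orientation']).apply([(u-c['cx'])/f,(v-c['cy'])/f,1]); return np.array(c['xyz']),d/np.linalg.norm(d)
def plane(c,u,v,z):
    o,d=ray(c,u,v); return o+d*(z-o[2])/d[2]
def tri(c1,p1,c2,p2):
    o1,d1=ray(c1,*p1);o2,d2=ray(c2,*p2)
    t=np.linalg.lstsq(np.c_[d1,-d2],o2-o1,rcond=None)[0]
    a=o1+d1*t[0];b=o2+d2*t[1]; return (a+b)/2,np.linalg.norm(a-b)
def blobs(im,lo,hi,amin=15):
    m=cv2.inRange(cv2.cvtColor(im,cv2.COLOR_BGR2HSV),lo,hi)
    n,l,st,ce=cv2.connectedComponentsWithStats(m)
    return [(ce[i].round(1),st[i].tolist()) for i in range(1,n) if st[i][4]>=amin]
BLUE=((100,120,60),(125,255,255))
E
python3 - <<'E'
from h import *
from workcell import get_calibration
for n in("scene","side"):
    im=cv2.imread(f"pics/{n}0.png"); c=get_calibration(n)
    for b in blobs(im,*BLUE): print(n,b,plane(c,*b[0],.09).round(4))
    for b in blobs(im,(0,150,80),(4,255,255),60): print(n,'red',b,plane(c,*b[0],.11).round(4))
im=cv2.imread("pics/side0.png");cv2.imwrite("pics/sidez.png",cv2.resize(im[150:300,260:400],None,fx=4,fy=4,interpolation=cv2.INTER_CUBIC))
im=cv2.imread("pics/scene0.png");cv2.imwrite("pics/scenez.png",cv2.resize(im[150:290,260:440],None,fx=4,fy=4,interpolation=cv2.INTER_CUBIC))
E
```

```text
scene (array([262.9,  12.2]), [257, 0, 12, 27, 291]) [-1.9724 -2.0324  0.09  ]
scene (array([212.3, 103.2]), [199, 89, 27, 28, 597]) [ 0.1527 -0.6579  0.09  ]
scene (array([321.3, 201.2]), [316, 199, 10, 7, 41]) [0.5361 0.0489 0.09  ]
scene (array([339.4, 211.4]), [334, 209, 10, 7, 44]) [0.5517 0.1063 0.09  ]
scene red (array([335.1,   6.3]), [277, 0, 105, 18, 1224]) [-2.6457 -1.6523  0.11  ]
scene red (array([497.8,  16.8]), [450, 0, 97, 34, 2062]) [-2.9714 -0.172   0.11  ]
scene red (array([578.9,  24.1]), [560, 8, 38, 32, 756]) [-2.976   0.4688  0.11  ]
scene red (array([617.5,  28.1]), [596, 11, 44, 33, 959]) [-2.9459  0.7409  0.11  ]
scene red (array([309.8,  55.7]), [278, 41, 61, 30, 1127]) [-0.6701 -0.7278  0.11  ]
scene red (array([364.4,  65. ]), [356, 52, 21, 25, 243]) [-0.6591 -0.4004  0.11  ]
scene red (array([471.4,  80.7]), [418, 59, 108, 44, 2160]) [-0.6831  0.1185  0.11  ]
scene red (array([588.8,  96.4]), [569, 81, 46, 34, 614]) [-0.7282  0.5803  0.11  ]
scene red (array([580.1, 172.4]), [515, 133, 125, 79, 3890]) [0.0645 0.574  0.11  ]
scene red (array([269.7, 165. ]), [258, 154, 23, 23, 349]) [ 0.4816 -0.1429  0.11  ]
scene red (array([290. , 178.8]), [283, 174, 15, 12, 111]) [ 0.515  -0.0552  0.11  ]
side (array([316.8, 206.5]), [312, 202, 11, 10, 89]) [0.5497 0.1027 0.09  ]
side (array([323.7, 226.1]), [318, 221, 12, 11, 101]) [0.5336 0.0449 0.09  ]
side red (array([ 12.2, 185.8]), [0, 130, 31, 108, 1900]) [-0.0061  0.4461  0.11  ]
side red (array([339.3, 261.4]), [330, 253, 20, 18, 286]) [ 0.5044 -0.0612  0.11  ]
side red (array([346.2, 329. ]), [328, 308, 39, 40, 1098]) [ 0.4451 -0.1778  0.11  ]
side red (array([340.4, 364.4]), [329, 358, 26, 10, 68]) [ 0.4088 -0.22    0.11  ]
```

View pics/sidez.png

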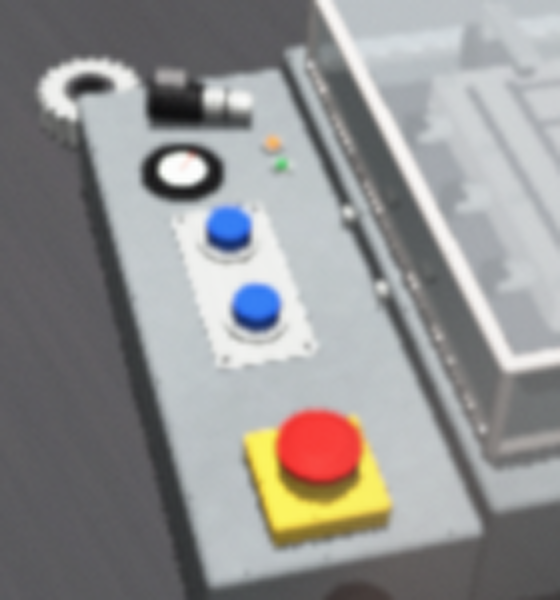

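View pics/scenez.png

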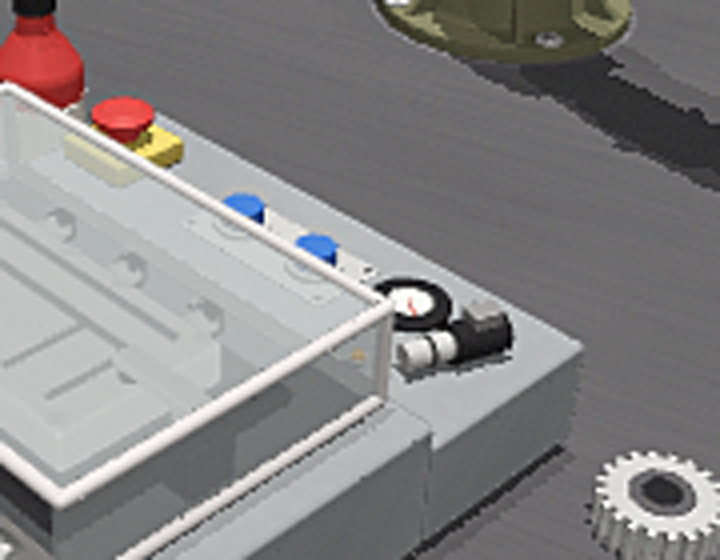

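Request:
carry_out([
  {"gripper": 0.45, "dx": -0.045, "dy": -0.035, "dz": 0, "turn": -0.02},
  {"gripper": 0.45, "dx": -0.09, "dy": -0.07, "dz": 0, "turn": -0.05},
  {"gripper": 0.45, "dx": -0.135, "dy": -0.104, "dz": 0, "turn": -0.08},
  {"gripper": 0.45, "dx": -0.18, "dy": -0.139, "dz": 0, "turn": -0.11},
  {"gripper": 0.45, "dx": -0.225, "dy": -0.173, "dz": 0, "turn": -0.14},
  {"gripper": 0.45, "dx": -0.27, "dy": -0.208, "dz": 0, "turn": -0.16},
  {"gripper": 0.45, "dx": -0.315, "dy": -0.243, "dz": 0, "turn": -0.16},
  {"gripper": 0.45, "dx": -0.36, "dy": -0.277, "dz": 0, "turn": -0.16},
])

```text
clock: 1.15
position: [0.4832, 0.1864, 0.2309]
tcp_rot: [-0.424, -3.113, 0.002]
wrist_force: [1.9, -0.1, -0.4]
finger_gap: 0.0468
```

```bash
cat >> h.py <<'E'
def togo(s,x,y,yaw_y):
    r=R.from_rotvec(s['tcp_rot']).as_matrix(); d=r.T@(np.array([x,y,s['position'][2]])-s['position'])
    a=np.arctan2(r[1,1],r[0,1]); return d.round(4),(-(np.radians(yaw_y)-a)).round(4)
E
python3 - <<'E'
from h import *
from workcell import monitor
s=monitor.get_state(); print(s['clock'],s['position'],s['finger_gap'],togo(s,.5415,.0745,74.5))
E
```

```text
1.15 [0.48322493 0.18639332 0.2308894 ] 0.046765636914459875 (array([-0.0861, -0.0922,  0.0001]), np.float64(-0.0002))
```

Request:
carry_out([
  {"gripper": 0.45, "dx": -0.03, "dy": -0.032, "dz": 0, "turn": 0},
  {"gripper": 0.45, "dx": -0.06, "dy": -0.064, "dz": 0.0, "turn": 0},
  {"gripper": 0.45, "dx": -0.086, "dy": -0.092, "dz": 0.02, "turn": 0},
  {"gripper": 0.45, "dx": -0.086, "dy": -0.092, "dz": 0.05, "turn": 0},
  {"gripper": 0.45, "dx": -0.086, "dy": -0.092, "dz": 0.05, "turn": 0},
  {"gripper": 0.45, "dx": -0.086, "dy": -0.092, "dz": 0.05, "turn": 0},
])

```text
clock: 1.9
position: [0.5417, 0.0754, 0.1818]
tcp_rot: [0.422, 3.113, -0.001]
wrist_force: [0.0, 0.2, 0.7]
finger_gap: 0.0466
```

```bash
python3 - <<'E'
from h import *
from workcell import monitor,snapshot,get_calibration
s=monitor.get_state(); print(s['clock'],s['position'],s['finger_gap'],togo(s,.5415,.0745,74.5))
c=get_calibration('wrist');im=snapshot('wrist');cv2.imwrite('pics/w1.png',im)
for b in blobs(im,*BLUE): print(b,plane(c,*b[0],.092).round(4))
c=get_calibration('side');im=snapshot('side');cv2.imwrite('pics/s1.png',cv2.resize(im[100:300,220:420],None,fx=3,fy=3))
E
```

```text
1.9 [0.54169684 0.07542267 0.18178895] 0.04659493786004046 (array([-0.0001, -0.0009,  0.    ]), np.float64(0.001))
(array([280.3, 205.1]), [262, 187, 37, 37, 1089]) [0.5339 0.0474 0.092 ]
(array([364.2, 205.1]), [346, 187, 37, 37, 1089]) [0.5495 0.1036 0.092 ]
```

View pics/w1.png

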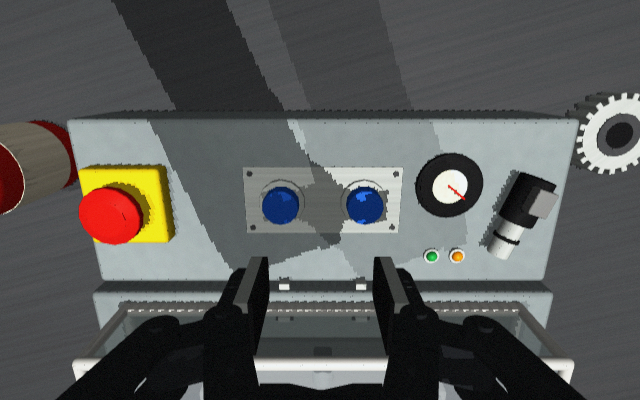

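View pics/s1.png

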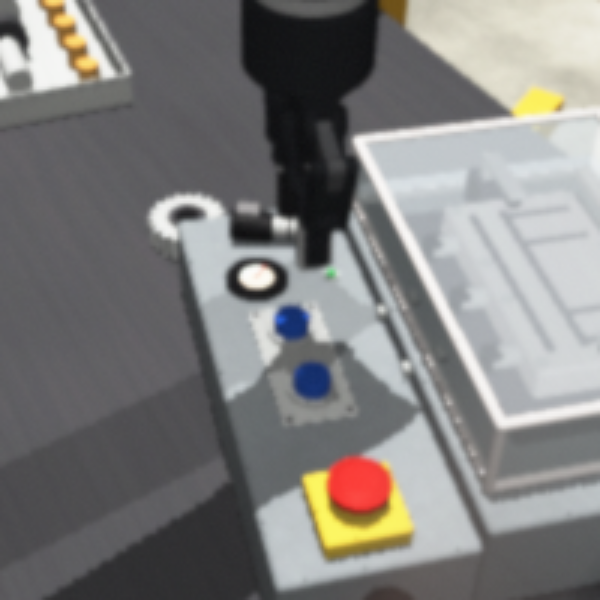

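The wrist view shows the buttons at (280,205) and (364,205), level with each other and centred between the fingertips. Nothing is near the fingers.

```bash
python3 - <<'E'
from h import *
from workcell import get_calibration
w=get_calibration('wrist');s=get_calibration('side')
for a,b in(((316.8,206.5),(364.2,205.1)),((323.7,226.1),(280.3,205.1))): print(tri(s,a,w,b))
E
```

```text
(array([0.55095121, 0.10397647, 0.08879159]), np.float64(0.0010671831425697977))
(array([0.53538202, 0.04671572, 0.08785297]), np.float64(0.0011524174089658642))
```

Request:
carry_out([
  {"gripper": 0.45, "dx": 0, "dy": 0, "dz": 0.03, "turn": 0},
  {"gripper": 0.45, "dx": 0, "dy": 0, "dz": 0.06, "turn": 0},
  {"gripper": 0.45, "dx": 0, "dy": 0, "dz": 0.08, "turn": 0},
  {"gripper": 0.45, "dx": 0, "dy": 0, "dz": 0.08, "turn": 0},
  {"gripper": 0.45, "dx": 0, "dy": 0, "dz": 0.08, "turn": 0},
])

```text
clock: 2.62
position: [0.5433, 0.076, 0.1039]
tcp_rot: [0.421, 3.109, 0.001]
wrist_force: [-0.5, 0.2, 0.0]
finger_gap: 0.0468
```

```bash
python3 - <<'E'
from h import *
from workcell import monitor,snapshot,get_calibration
s=monitor.get_state(); print(s['clock'],s['position'],s['wrist_force'],s['finger_gap'],togo(s,.5417,.0755,74.5))
im=snapshot('wrist');cv2.imwrite('pics/w2.png',im)
im=snapshot('side');cv2.imwrite('pics/s2.png',cv2.resize(im[150:270,260:380],None,fx=5,fy=5))
E
```

```text
2.625 [0.54325937 0.07599464 0.1039208 ] [-0.53395389  0.21172985  0.01662359] 0.04683723237057861 (array([ 0.0014, -0.0009, -0.    ]), np.float64(0.0017))
```

View pics/w2.png

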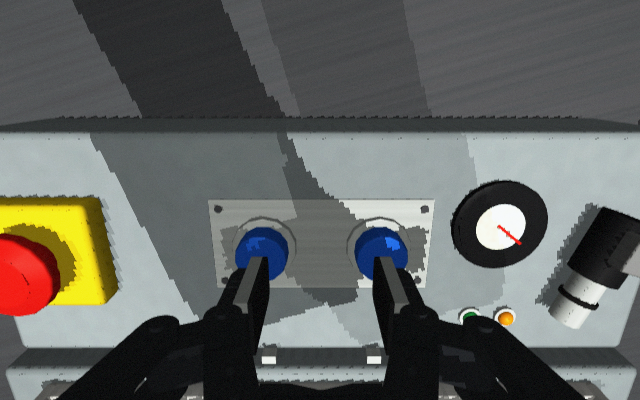

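View pics/s2.png

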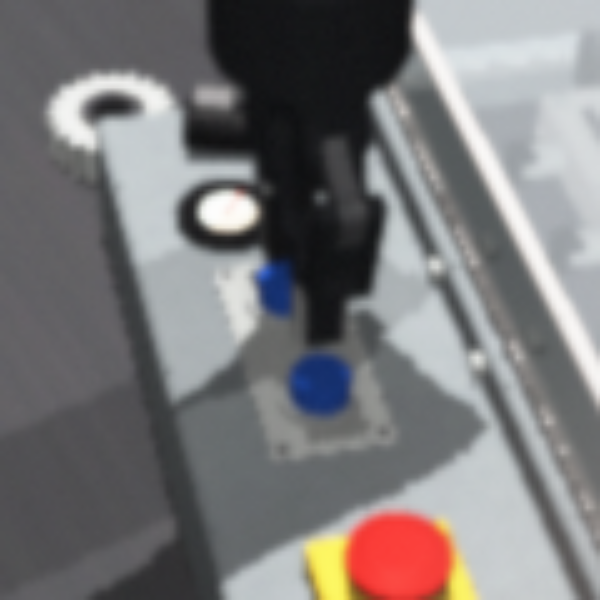

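Fingertips are over the two caps, about (262,252) and (381,252) in the wrist view. Next I go down in small steps, watching force.

Request:
carry_out([
  {"gripper": 0.45, "dx": 0.001, "dy": 0, "dz": 0.006, "turn": 0},
  {"gripper": 0.45, "dx": 0.001, "dy": 0, "dz": 0.012, "turn": 0},
  {"gripper": 0.45, "dx": 0.001, "dy": 0, "dz": 0.014, "turn": 0},
  {"gripper": 0.45, "dx": 0.001, "dy": 0, "dz": 0.014, "turn": 0},
])

```text
clock: 3.22
position: [0.5423, 0.076, 0.0898]
tcp_rot: [0.421, 3.109, 0.001]
wrist_force: [0.1, -0.8, 0.3]
finger_gap: 0.0469
```

Request:
carry_out([
  {"gripper": 0.45, "dx": 0.0, "dy": 0, "dz": 0.002, "turn": 0},
  {"gripper": 0.45, "dx": 0.0, "dy": 0, "dz": 0.004, "turn": 0},
  {"gripper": 0.45, "dx": 0.0, "dy": 0, "dz": 0.004, "turn": 0},
])

```text
clock: 3.6
position: [0.5426, 0.0761, 0.0864]
tcp_rot: [0.421, 3.109, 0.002]
wrist_force: [-0.9, 0.0, 4.7]
finger_gap: 0.0468
```

Request:
carry_out([
  {"gripper": 0.45, "dx": 0.0, "dy": 0, "dz": 0.003, "turn": 0},
  {"gripper": 0.45, "dx": 0.0, "dy": 0, "dz": 0.006, "turn": 0},
  {"gripper": 0.45, "dx": 0.0, "dy": 0, "dz": 0.006, "turn": 0},
])

```text
clock: 3.98
position: [0.5426, 0.0761, 0.0834]
tcp_rot: [0.421, 3.11, 0.003]
wrist_force: [-9.1, -0.0, 21.1]
finger_gap: 0.0471
```

```bash
python3 - <<'E'
from h import *
from workcell import monitor,snapshot,get_calibration
s=monitor.get_state(); print(s['clock'],s['position'],s['wrist_force'],s['ft_torque'])
im=snapshot('side');cv2.imwrite('pics/s3.png',cv2.resize(im[100:300,220:500],None,fx=2.8,fy=2.8))
im=snapshot('wrist');cv2.imwrite('pics/w3.png',im)
E
```

```text
3.975 [0.5426241  0.07612243 0.08341643] [-9.06580477 -0.032964   21.11401852] [-0.42998194  1.99746004 -0.04442322]
```

View pics/s3.png

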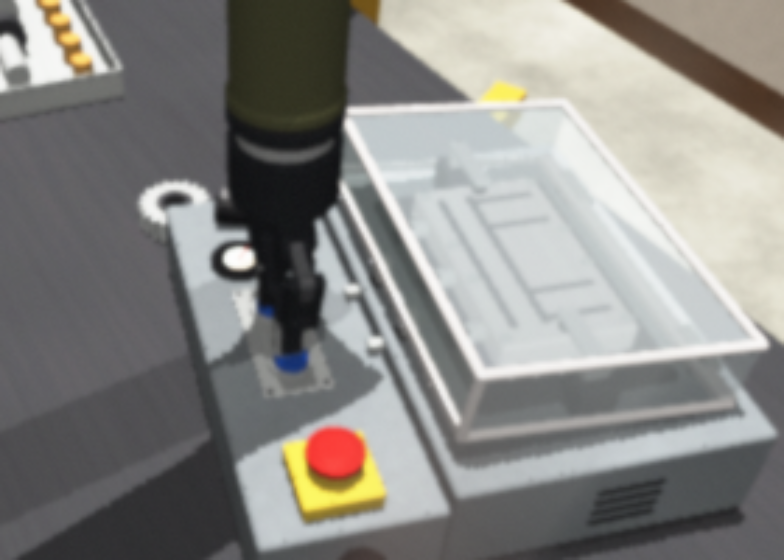

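View pics/w3.png

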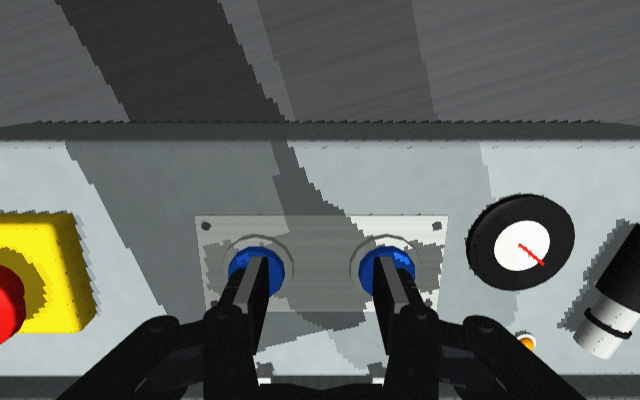

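The caps look pressed and the force is 21 N. I'll keep the same overtravel.

Request:
carry_out([
  {"gripper": 0.45, "dx": 0.0, "dy": 0, "dz": 0.003, "turn": 0},
  {"gripper": 0.45, "dx": 0.0, "dy": 0, "dz": 0.003, "turn": 0},
  {"gripper": 0.45, "dx": 0.0, "dy": 0, "dz": 0.003, "turn": 0},
  {"gripper": 0.45, "dx": 0.0, "dy": 0, "dz": 0.003, "turn": 0},
])

```text
clock: 4.58
position: [0.5426, 0.0761, 0.0834]
tcp_rot: [0.421, 3.11, 0.005]
wrist_force: [-8.7, -1.7, 20.5]
finger_gap: 0.0468
```

```bash
python3 - <<'E'
from h import *
from workcell import monitor,snapshot,get_calibration
s=monitor.get_state(); print(s['clock'],s['position'],s['wrist_force'],s['ft_torque'])
im=snapshot('side');cv2.imwrite('pics/s4.png',cv2.resize(im[100:300,220:500],None,fx=2.8,fy=2.8))
E
```

```text
4.575 [0.54263081 0.07613823 0.08344406] [-8.7308639  -1.65999285 20.46822771] [-4.34910623e-01  2.04729413e+00  1.87297822e-03]
```

View pics/s4.png

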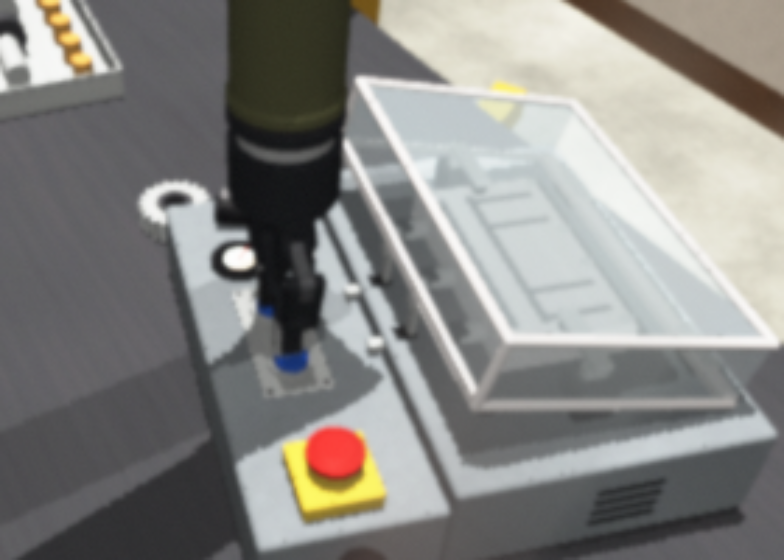

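The guard is rising: its front edge is well off the deck. I'll hold with slightly more press.

Request:
carry_out([
  {"gripper": 0.45, "dx": 0.0, "dy": 0, "dz": 0.004, "turn": 0},
  {"gripper": 0.45, "dx": 0.0, "dy": 0, "dz": 0.004, "turn": 0},
  {"gripper": 0.45, "dx": 0.0, "dy": 0, "dz": 0.004, "turn": 0},
  {"gripper": 0.45, "dx": 0.0, "dy": 0, "dz": 0.004, "turn": 0},
])

```text
clock: 5.12
position: [0.5427, 0.0762, 0.0834]
tcp_rot: [0.422, 3.111, 0.006]
wrist_force: [-11.1, -1.8, 26.3]
finger_gap: 0.0474
```

```bash
python3 - <<'E'
from h import *
from workcell import monitor,snapshot,get_calibration
s=monitor.get_state(); print(s['clock'],s['position'],s['wrist_force'],s['ft_torque'])
F,T=s['wrist_force'],s['ft_torque'];x=np.array([.964,-.267,0]);y=np.array([.267,.964,0])
print(F@x,F@y,T@x,T@y)
E
```

```text
5.125 [0.54265709 0.07615023 0.08336754] [-11.1398638   -1.84356591  26.32798194] [-0.55381878  2.6062331  -0.01108246]
-10.246596606985776 -4.751541167698465 -1.2297455458526234 2.364539095155336
```

Request:
carry_out([
  {"gripper": 0.45, "dx": 0.0, "dy": 0, "dz": 0.004, "turn": 0},
  {"gripper": 0.45, "dx": 0.0, "dy": 0, "dz": 0.004, "turn": 0},
  {"gripper": 0.45, "dx": 0.0, "dy": 0, "dz": 0.004, "turn": 0},
  {"gripper": 0.45, "dx": 0.0, "dy": 0, "dz": 0.004, "turn": 0},
  {"gripper": 0.45, "dx": 0.0, "dy": 0, "dz": 0.004, "turn": 0},
  {"gripper": 0.45, "dx": 0.0, "dy": 0, "dz": 0.004, "turn": 0},
  {"gripper": 0.45, "dx": 0.0, "dy": 0, "dz": 0.004, "turn": 0},
  {"gripper": 0.45, "dx": 0.0, "dy": 0, "dz": 0.004, "turn": 0},
])

```text
clock: 6.12
position: [0.5427, 0.0761, 0.0834]
tcp_rot: [0.422, 3.111, 0.008]
wrist_force: [-10.9, -1.0, 27.5]
finger_gap: 0.0472
```

Request:
carry_out([
  {"gripper": 0.45, "dx": 0.0, "dy": 0, "dz": 0.004, "turn": 0},
  {"gripper": 0.45, "dx": 0.0, "dy": 0, "dz": 0.004, "turn": 0},
  {"gripper": 0.45, "dx": 0.0, "dy": 0, "dz": 0.004, "turn": 0},
  {"gripper": 0.45, "dx": 0.0, "dy": 0, "dz": 0.004, "turn": 0},
  {"gripper": 0.45, "dx": 0.0, "dy": 0, "dz": 0.004, "turn": 0},
  {"gripper": 0.45, "dx": 0.0, "dy": 0, "dz": 0.004, "turn": 0},
  {"gripper": 0.45, "dx": 0.0, "dy": 0, "dz": 0.004, "turn": 0},
  {"gripper": 0.45, "dx": 0.0, "dy": 0, "dz": 0.004, "turn": 0},
])

```text
clock: 7.12
position: [0.5427, 0.0761, 0.0834]
tcp_rot: [0.422, 3.112, 0.01]
wrist_force: [-11.6, -1.9, 27.4]
finger_gap: 0.0474
```

Request:
carry_out([
  {"gripper": 0.45, "dx": 0.0, "dy": 0, "dz": 0.004, "turn": 0},
  {"gripper": 0.45, "dx": 0.0, "dy": 0, "dz": 0.004, "turn": 0},
  {"gripper": 0.45, "dx": 0.0, "dy": 0, "dz": 0.004, "turn": 0},
  {"gripper": 0.45, "dx": 0.0, "dy": 0, "dz": 0.004, "turn": 0},
  {"gripper": 0.45, "dx": 0.0, "dy": 0, "dz": 0.004, "turn": 0},
  {"gripper": 0.45, "dx": 0.0, "dy": 0, "dz": 0.004, "turn": 0},
  {"gripper": 0.45, "dx": 0.0, "dy": 0, "dz": 0.004, "turn": 0},
  {"gripper": 0.45, "dx": 0.0, "dy": 0, "dz": 0.004, "turn": 0},
])

```text
clock: 8.12
position: [0.5427, 0.0761, 0.0834]
tcp_rot: [0.422, 3.113, 0.011]
wrist_force: [-12.0, -2.5, 26.6]
finger_gap: 0.0465
```

```bash
python3 - <<'E'
from h import *
from workcell import monitor,snapshot,get_calibration
s=monitor.get_state(); print(s['clock'],s['position'],s['wrist_force'])
cv2.imwrite('pics/s5.png',snapshot('side'))
E
```

```text
8.125 [0.54269073 0.0761382  0.08338124] [-12.03822427  -2.45270542  26.55678874]
```

View pics/s5.png

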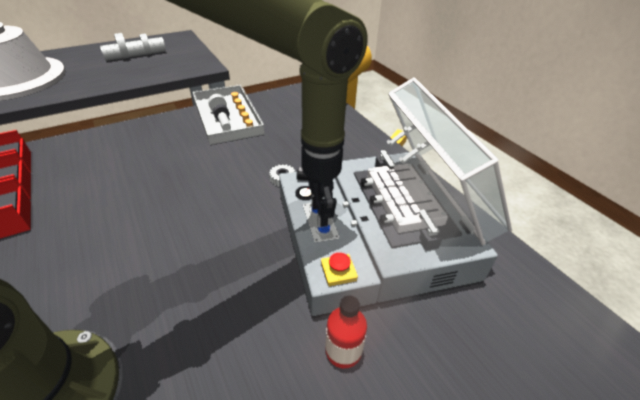

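The guard is nearly open. I keep holding until it stops.

Request:
carry_out([
  {"gripper": 0.45, "dx": 0.0, "dy": 0, "dz": 0.004, "turn": 0},
  {"gripper": 0.45, "dx": 0.0, "dy": 0, "dz": 0.004, "turn": 0},
  {"gripper": 0.45, "dx": 0.0, "dy": 0, "dz": 0.004, "turn": 0},
  {"gripper": 0.45, "dx": 0.0, "dy": 0, "dz": 0.004, "turn": 0},
  {"gripper": 0.45, "dx": 0.0, "dy": 0, "dz": 0.004, "turn": 0},
  {"gripper": 0.45, "dx": 0.0, "dy": 0, "dz": 0.004, "turn": 0},
  {"gripper": 0.45, "dx": 0.0, "dy": 0, "dz": 0.004, "turn": 0},
  {"gripper": 0.45, "dx": 0.0, "dy": 0, "dz": 0.004, "turn": 0},
])

```text
clock: 9.18
position: [0.5427, 0.0761, 0.0834]
tcp_rot: [-0.422, -3.113, -0.013]
wrist_force: [-10.3, -1.2, 27.3]
finger_gap: 0.0471
```

Request:
carry_out([
  {"gripper": 0.45, "dx": 0.0, "dy": 0, "dz": 0.004, "turn": 0},
  {"gripper": 0.45, "dx": 0.0, "dy": 0, "dz": 0.004, "turn": 0},
  {"gripper": 0.45, "dx": 0.0, "dy": 0, "dz": 0.004, "turn": 0},
  {"gripper": 0.45, "dx": 0.0, "dy": 0, "dz": 0.004, "turn": 0},
  {"gripper": 0.45, "dx": 0.0, "dy": 0, "dz": 0.004, "turn": 0},
  {"gripper": 0.45, "dx": 0.0, "dy": 0, "dz": 0.004, "turn": 0},
  {"gripper": 0.45, "dx": 0.0, "dy": 0, "dz": 0.004, "turn": 0},
  {"gripper": 0.45, "dx": 0.0, "dy": 0, "dz": 0.004, "turn": 0},
])

```text
clock: 10.18
position: [0.5427, 0.0762, 0.0834]
tcp_rot: [-0.422, -3.112, -0.015]
wrist_force: [-11.1, -0.7, 27.5]
finger_gap: 0.0469
```

```bash
python3 - <<'E'
from h import *
from workcell import monitor,snapshot,get_calibration
cv2.imwrite('pics/s6.png',snapshot('side'))
E
```

Request:
carry_out([
  {"gripper": 0.45, "dx": 0.0, "dy": 0, "dz": 0.004, "turn": 0},
  {"gripper": 0.45, "dx": 0.0, "dy": 0, "dz": 0.004, "turn": 0},
  {"gripper": 0.45, "dx": 0.0, "dy": 0, "dz": 0.004, "turn": 0},
  {"gripper": 0.45, "dx": 0.0, "dy": 0, "dz": 0.004, "turn": 0},
  {"gripper": 0.45, "dx": 0.0, "dy": 0, "dz": 0.004, "turn": 0},
  {"gripper": 0.45, "dx": 0.0, "dy": 0, "dz": 0.004, "turn": 0},
  {"gripper": 0.45, "dx": 0.0, "dy": 0, "dz": 0.004, "turn": 0},
  {"gripper": 0.45, "dx": 0.0, "dy": 0, "dz": 0.004, "turn": 0},
])

```text
clock: 11.22
position: [0.5427, 0.0762, 0.0834]
tcp_rot: [-0.422, -3.111, -0.017]
wrist_force: [-11.7, -1.7, 26.8]
finger_gap: 0.047
```

```bash
python3 - <<'E'
from h import *
from workcell import monitor,snapshot,get_calibration
s=monitor.get_state(); print(s['clock'],s['position'],s['wrist_force'])
a=snapshot('side');cv2.imwrite('pics/s7.png',a)
b=cv2.imread('pics/s6.png')
d=cv2.absdiff(a,b)[60:260,350:530].max(2);print((d>25).sum(),d.max())
b=cv2.imread('pics/s5.png')
d=cv2.absdiff(a,b)[60:260,350:530].max(2);print((d>25).sum(),d.max())
cv2.imwrite('pics/sc7.png',snapshot('scene'))
E
```

```text
11.225 [0.54269867 0.07617329 0.08343667] [-11.70175653  -1.7394463   26.78467926]
3 36
5762 203
```

View pics/s7.png

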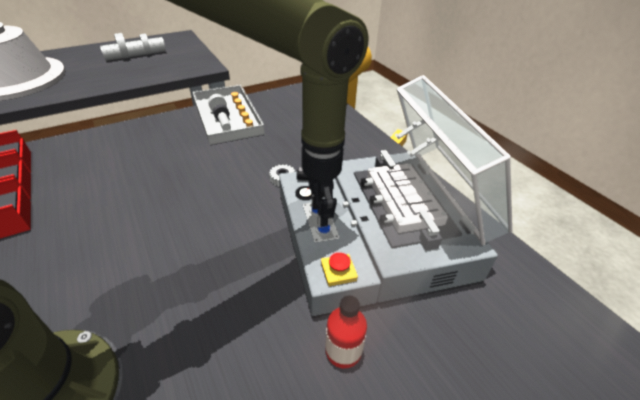

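View pics/sc7.png

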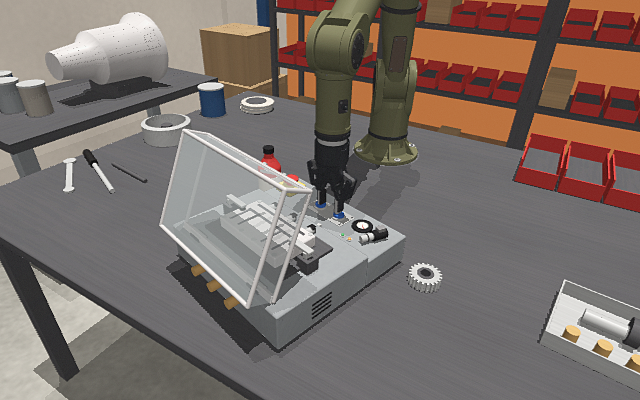

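The guard is fully open and still: the last two side views, 1 s apart, are the same. Now let go straight up and move clear.

Request:
carry_out([
  {"gripper": 0.45, "dx": 0.0, "dy": 0, "dz": -0.006, "turn": 0},
  {"gripper": 0.45, "dx": 0.0, "dy": 0, "dz": -0.02, "turn": 0},
  {"gripper": 0.45, "dx": 0.0, "dy": 0, "dz": -0.04, "turn": 0},
  {"gripper": 0.45, "dx": 0.01, "dy": 0, "dz": -0.07, "turn": 0},
  {"gripper": 0.45, "dx": 0.03, "dy": 0, "dz": -0.11, "turn": 0},
  {"gripper": 0.45, "dx": 0.06, "dy": 0, "dz": -0.15, "turn": 0},
  {"gripper": 0.45, "dx": 0.08, "dy": 0, "dz": -0.16, "turn": 0},
  {"gripper": 0.45, "dx": 0.08, "dy": 0, "dz": -0.16, "turn": 0},
])

```text
clock: 12.32
position: [0.4656, 0.0965, 0.245]
tcp_rot: [0.42, 3.113, 0.019]
wrist_force: [-0.2, -0.4, 0.4]
finger_gap: 0.0468
```

```bash
python3 - <<'E'
from h import *
from workcell import monitor,snapshot,get_calibration
s=monitor.get_state(); print(s['clock'],s['position'],s['wrist_force'],abs(s['joint_velocities']).max())
a=snapshot('side');cv2.imwrite('pics/s8.png',a)
b=cv2.imread('pics/s7.png')
d=cv2.absdiff(a,b)[60:260,370:530].max(2);print((d>25).sum(),d.max())
c=get_calibration('side');print([(x[0],plane(c,*x[0],.09).round(4)) for x in blobs(a,*BLUE)])
w=snapshot('wrist');cv2.imwrite('pics/w8.png',w)
cv2.imwrite('pics/sc8.png',snapshot('scene'))
E
```

```text
12.325 [0.46562568 0.09649005 0.24501456] [-0.18988039 -0.42949307  0.37516063] 0.046157276926870126
0 8
[(array([316.7, 206.5]), array([0.5495, 0.1028, 0.09  ])), (array([323.7, 226. ]), array([0.5338, 0.0451, 0.09  ]))]
```

View pics/s8.png

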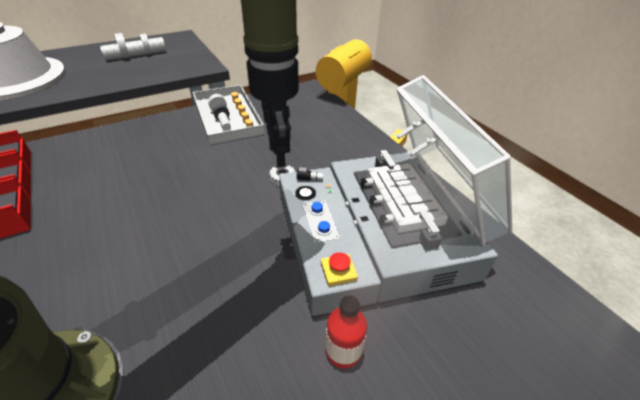

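View pics/sc8.png

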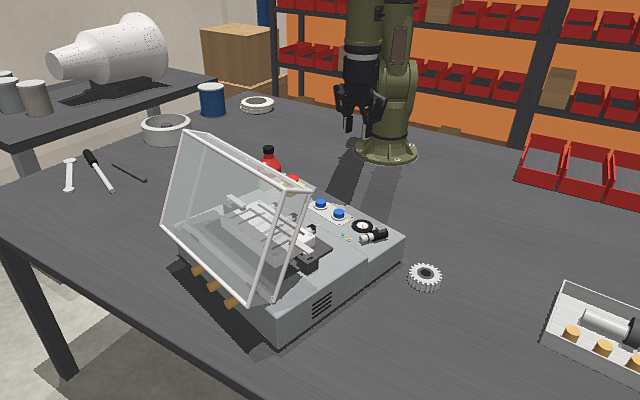

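```bash
python3 - <<'E'
from h import *
from workcell import get_calibration,robot,monitor
s,c=get_calibration('side'),get_calibration('scene')
print(tri(s,(509,160),c,(184,131)),tri(s,(423,77),c,(312,190)))
print(monitor.get_state()['clock'],robot.finish_job())
E
```

```text
(array([ 0.74980076, -0.14024865,  0.29875924]), np.float64(0.001126252696378054)) (array([0.82810204, 0.17594338, 0.3010217 ]), np.float64(0.0380106226173743))
the job is handed in; nothing more can be done
12.475 None
```

The guard is fully open, both buttons are released, and the job is handed in at about 12.5 s of the 51 s allowed. I put one fingertip on each blue button, pressed both together, and held them down with about 20–27 N in total. Once the guard had stopped moving, I lifted straight up and moved clear.

Last checks:
- **Guard:** the side view was essentially unchanged over the last second of holding, and did not change after release. Its upper front right corner measured about 0.299 m high, against 0.305 m at most. The left corner came out at 0.301 m, but its two rays missed each other by 38 mm, so I don't rely on it.
- **Buttons:** both sprang back to within 0.1 pixel of their first positions in the side view. I judged "fully down" from force: 20–27 N in total against the 10 N needed, with no further give when I pressed harder. The split between the two buttons was a rough estimate from a noisy wrist moment.
- **Other items:** the emergency stop, solenoid, gear and oil bottle look untouched in the side and scene pictures. I checked these by eye only.
- **Robot:** the wrist force was about zero at the end, with the tool at 0.245 m high, in front of the buttons.

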